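Bench-test a handbrake lever in its clamping jig

ROBOT

A 7-joint arm with a two-finger parallel gripper is mounted at the origin on the work surface. World frame = base frame: x ahead of the robot, y to its left, z up, the work surface at z = 0. Lengths are in m, angles in rad, forces in N, time in s.
With the tool pointing down it reaches from about 0.4 to 0.85 m from the base axis. Payload 10.4 kg.
Tool frame: the origin (TCP) lies at the very end of the fingers, on their centre line; the grasp point (between the pads) lies 19 mm behind it; z points along the fingers, y is the line along which they close (so a half turn about z gives the same grasp; the last joint's range is limited). The gripper opens to 87 mm and grips with 3 to 60 N. Pads are 19 mm wide; open, the fingers measure 117 mm over their backs; the gripper's body (75 mm by 190 mm) begins 51 mm behind the grasp point.
Start: joints at [-1.273, 0.332, -0.065, 1.46, 0.022, 1.35, -0.088], TCP at [0.197, 0.593, 0.186] pointing down, gripper open.
Joint ranges: [-2.6, 2.6], [-0.5, 2.12], [-1.47, 1.34], [0.16, 2.42], [-1.27, 4.41], [0.06, 2.06], [-2.6, 2.6]. Speed limits (rad/s): [2.22, 2.22, 2.79, 2.79, 3.14, 3.14, 3.14].

INTERFACE

Orientations are given as [roll, pitch, yaw] about the fixed x, y, z axes, in that order (R = Rz(yaw) Ry(pitch) Rx(roll)).
In Python, from station import r gives the robot as it stands. The module is installed in compiled form; this text tells all that it offers.
- The arm moves only by the tool apply_moves, never from a script. Its argument "commands" is a list that holds one entry, the list of rows, each a list of 6 numbers: the shift along the tool's x, y, z normalised to -1 to 1, where 1 is 0.25 m, then the turn, a rotation vector about the tool's x, y, z normalised to -1 to 1, where 1 is pi rad. A call has 1 to 20 rows; each row is the pose to reach, as a shift and turn from the pose commanded when the call began, along the tool's axes at that moment, turning the shorter way round; what a row does not reach only later rows make up. A row lasts 1/10 s, in which the tool goes at most 50 mm and 8.59 degrees, less where a joint would pass 70% of its speed; a pose out of reach is approached as far as the arm can. A call with a number of a shift or a turn outside -1 to 1 is refused whole. A call with a gripper value outside its range is refused whole. "jaw" is the finger opening in mm, from 0 to 87, set as the call begins (left out, the last holds). The fingers move at their own pace and stop on an object; "grip_force" is the grip in N (left out, the last holds). Time passes only in rows, so rows that repeat a pose let the fingers close. It gives the time, the measured TCP pose, the force, the opening and the grip force at its end, in the units of the state.
- r.sense(): the state, without advancing time (a new reading comes with each control period).
- r.grab_frame(name): name is "side" or "top"; returns (picture, depth): 480x640x3 uint8, red, green, blue; 480x640 float32, m along the optical axis (not along the pixel's ray), 0 where there is no reading.
- r.camera_info(name): a dict with "vertical_fov" (degrees; the focal length in pixels is half the picture's height over the tangent of half this angle, whatever the lens; pixels are square), "cx", "cy" (the principal point, pixels), "distortion" ([k1, k2, p1, p2, k3] as OpenCV has them; the pictures are not rectified), "cam_to_world" (4x4, takes a point from camera to world coordinates). Camera axes: x right, y down, z forward; pixel columns grow to the right and rows downward; lengths in m; the calibration is good to about 2 mm. A picture is of the moment at which its call begins. camera_info takes no time and is no camera call.
- r.close_job(): hands the job in; it is judged then, once.
The state is a dict: "t": time; "joint_pos": joint angles; "dq": joint speeds; "joint_efforts": joint torques, N m; "tool_pos": TCP position; "tool_rot": TCP orientation; "wrist_force": force on the tool from outside, world axes, zero at the start; "wrist_torque": the same for the moment, N m; "width": finger opening in m; "gripper_force": force on a finger pad.
Only numpy, scipy, OpenCV 4.12 (cv2) and the standard library are available. Lean on these libraries where they do the work, as an engineer would, in place of code of your own. Each camera call takes 0.05 s, during which the arm holds its last target. There are 200 camera calls.

TASK

Bench-test the handbrake: first push the toggle clamp's handle down past its dead point until it locks flat, so that the brake's foot is held in the jig, and let go of it. Then pull the brake lever up to the third notch counted from the bottom, where the small tab stands on the toothed quadrant, and let go so that the ratchet alone holds it there. Finally press the thumb button on top of the lever's grip and let the lever down fully to rest; leave the clamp locked and the things lying around undisturbed.

Things in the scene. Friction and masses are not known exactly. Their poses are not given: they have to be found in the camera images.
- jig: Steel test jig bolted to the bench: plate 170 x 225 x 12 mm with low strips (top 22 mm above the bench) around the brake's foot and a toggle clamp on its +y side. Origin on the bench under the brake; +z up, -x is the way the brake lever points (towards the robot at yaw 0), +y is the side of the clamp.
- brake: Loose handbrake unit (about 1.2 kg), axes as the jig. Foot 120 x 92 x 6 mm on the plate between the strips; origin under it, 12 mm above the bench. Lever pivot (along y) at (30, 0, 60) mm. At y -18 to -10 mm stands a toothed quadrant, outer radius 92 mm about the pivot, top 154 mm up, with five inward notches; a 12 mm tab on its rim marks the third. Unclamped, it tips when the lever is pulled.
- brake_lever (a joint): Lever angle above its rest (rad). 0 = at rest, pointing to the brake's -x and 0.10 rad above level; grows as it is pulled up, stop at 1.0. The ratchet holds at 0.17, 0.35, 0.53 (third notch), 0.71, 0.89; let go between notches, it drops back to the one below. Spring and weight pull it down with 0.5 to 0.8 N m (3 to 6 N at the grip).
- lever_pivot (a point): Point on the lever's pivot axis, in the middle of the lever. Its axes turn with the lever: -x along the lever to the grip, y the pivot axis.
- lever_grip (a point): Point on the middle line of the lever's round black grip (26 mm diameter, from 100 to 225 mm from the pivot), 195 mm from the pivot. Axes as lever_pivot. Can be pinched across y from above.
- button_face (a point): Centre of the upper face of the steel thumb button (30 mm along the lever, 16 mm wide) on top of the grip, 140 mm from the pivot, 23 mm above the lever's middle line and 10 mm proud of the grip when out. Axes as lever_pivot: pressed along -z.
- brake_button (a joint): How far the button is in (m): 0 out, stop at 0.007. Needs 3 to 5.5 N plus 1 to 3 N pawl friction. In by over 0.005 the pawl is clear and the lever swings down by itself. If the button comes out on the way the pawl catches the next lower notch: keep it in by following the lever down to rest, or press again. Clicks in and out while ratcheting up.
- clamp_handle (a joint): Turn of the clamp handle (rad). 0 to 0.1 at the start = open, handle up; grows as it is pushed over and down to the jig's +y side; 1.25 = locked, level. Handle angle above level = 1.25 - joint. The pad meets the foot at about 0.6; resistance rises to some 2 to 5 N at the handle's end near 0.8, is nil at the dead point (1.05), past which it snaps to 1.25 and stays.
- handle_pivot (a point): Point on the clamp handle's pivot axis (along the jig's x), in the middle of the handle, at (0, 75, 110) mm in the jig. Axes turn with the handle: y along the handle to its free end, z out of its upper face (up when locked).
- handle_grip (a point): Point on the upper face of the handle's black grip (20 mm wide, 16 mm thick, from 51 to 135 mm from the pivot), 115 mm from the pivot and 14 mm above the line through it. Axes as handle_pivot. Push here against z, following the arc.
- flask: Bystander: aluminium flask, 60 mm diameter, 148 mm high, standing; origin centre of its underside.
- tape_roll: Bystander: roll of tape lying flat, 90 mm diameter, 25 mm high; origin centre of its underside.
- tin: Bystander: low steel tin, 66 mm diameter, 58 mm high; origin centre of its underside.

How it is judged:
On the way, in this order (a step that is already met when the one before it is completed fails the run):
1. the clamp handle is locked down past its dead point, with nothing touching it (value of joint clamp_handle above 1.19 rad and contact force between the fingers and jig below 0.3 N), for 0.3 s.
2. the lever rests in the third notch, let go of, the button out (value of joint brake_lever between 0.49 and 0.58 rad and value of joint brake_button below 0.0025 m and contact force between the fingers and brake below 0.3 N), for 0.5 s.
At the end, for the whole second after the job is handed in: The lever is back at rest (within 0.06 rad), its button out (within 2.5 mm), the clamp handle still locked (joint above 1.19) and the brake's foot flat on the jig's plate (within 3 mm) (value of joint brake_lever below 0.06 rad and value of joint brake_button below 0.0025 m and value of joint clamp_handle above 1.19 rad and z of brake in the frame of jig between 0.009 and 0.015 m); the robot touches nothing.
It fails at once if the brake unit was tipped up or pulled out of the jig (angle between brake's own z axis and vertical above 0.12 rad or distance of brake from where it was at the start of the episode above 0.012 m).
It fails at once if a thing lying around was knocked or moved by more than 3 cm (distance of any of flask, tape_roll, tin from where it was at the start of the episode above 0.03 m or angle between flask's own z axis and vertical above 0.4 rad).
It also fails if it takes over 66 s, if anything falls off the work surface, if the arm or the gripper's body presses on something with over 40 N, if the wrist force passes 120 N, or if a joint passes its speed limit or range.

## Working session

There is one attempt and no reset: what is moved stays moved. The work goes in short steps, Python scripts to look and compute and a tool call to move; the robot and the scene stay as the last step left them, time stands still between calls to the robot, and variables do not carry over. Pictures are saved under pics/ and viewed, at most 10 in all, crops included, and the job is handed in when it is done.

Besides the shell and the picture viewer there is one more tool, called as name(argument=value, ...) on one line, values as JSON. apply_moves: Moves the arm, as the interface text tells. Scaled input: -1 to 1 covers 0.25 m each way for a shift and pi rad each way for a turn. Its arguments: {"type":"object","properties":{"commands":{"type":"array"},"jaw":{"type":"number"},"grip_force":{"type":"number"}},"required":["commands"]}

```bash
mkdir -p pics; cat > h.py <<'E'
import numpy as np, cv2
from station import r
from scipy.spatial.transform import Rotation as R
def grab(n):
    p,d=r.grab_frame(n); np.savez(f'{n}.npz',p=p,d=d); return p,d
def K(n):
    c=r.camera_info(n); f=240/np.tan(np.radians(c['vertical_fov'])/2)
    return np.array([[f,0,c['cx']],[0,f,c['cy']],[0,0,1.]]),np.array(c['distortion']),np.array(c['cam_to_world'])
def cloud(n,d):
    k,D,T=K(n); v,u=np.mgrid[:480,:640]
    q=cv2.undistortPoints(np.stack([u,v],-1).reshape(-1,1,2).astype(np.float64),k,D).reshape(480,640,2)
    P=np.dstack([q*d[...,None],d]); W=P@T[:3,:3].T+T[:3,3]; W[d==0]=np.nan; return W
def proj(n,X):
    k,D,T=K(n); Ti=np.linalg.inv(T); return cv2.projectPoints(np.atleast_2d(X).astype(float),cv2.Rodrigues(Ti[:3,:3])[0],Ti[:3,3],k,D)[0].reshape(-1,2)
E
python3 - <<'E'
from h import *
for n in('side','top'):
    p,d=grab(n); cv2.imwrite(f'pics/{n}0.png',p[...,::-1]); k,D,T=K(n); print(n,k[0,0],D,T.round(3).tolist())
s=r.sense(); print({k:np.round(v,3).tolist() for k,v in s.items()})
E
```

```text
side 498.70420955319315 [-0.11572194  0.          0.          0.          0.        ] [[-1.0, -0.008, 0.028, 0.501], [-0.027, 0.622, -0.783, 0.773], [-0.011, -0.783, -0.622, 0.779], [0.0, 0.0, 0.0, 1.0]]
top 591.1659454556097 [-0.15808158  0.          0.          0.          0.        ] [[-0.058, -0.978, 0.201, 0.269], [-0.998, 0.056, -0.017, 0.005], [0.005, -0.202, -0.979, 1.454], [0.0, 0.0, 0.0, 1.0]]
{'t': 0.1, 'joint_pos': [-1.273, 0.333, -0.065, 1.461, 0.022, 1.35, -0.089], 'dq': [-0.0, -0.002, -0.001, -0.002, -0.001, -0.0, -0.0], 'joint_efforts': [0.001, -62.454, 0.024, -39.072, -0.062, 0.036, 0.0], 'tool_pos': [0.197, 0.593, 0.186], 'tool_rot': [-3.14, 0.0, 2.821], 'wrist_force': [0.437, -0.388, 0.096], 'wrist_torque': [0.016, -0.059, -0.07], 'gripper_force': 0.0, 'width': 0.087}
```

View pics/side0.png

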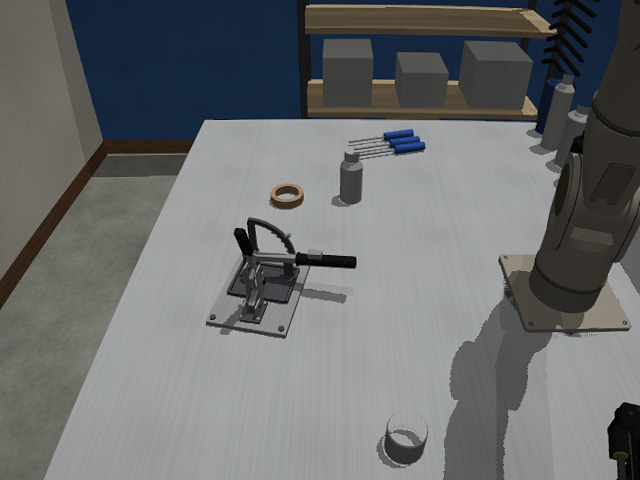

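View pics/top0.png

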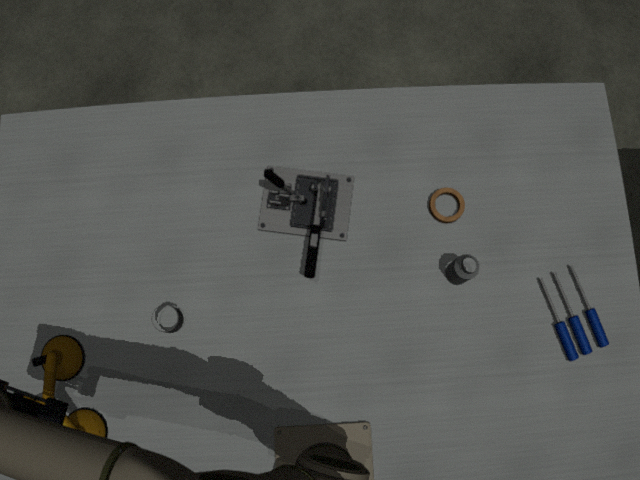

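The side view shows the brake at about (270,270) with its lever grip ending at (355,262), and the clamp handle up at (243,240). In the top view the plate spans (258–355, 166–241), the lever tip is at (310,275), the flask at (463,267), the tape at (446,205) and the tin at (168,318).

```bash
python3 - <<'E'
from h import *
from scipy.optimize import minimize
Z={n:np.load(n+'.npz') for n in('side','top')}
for n in Z:
    W=cloud(n,Z[n]['d']); p=Z[n]['p'].astype(int)
    reg=(W[...,0]>.5)&(W[...,0]<1.0)&(abs(W[...,1])<.3)
    tab=W[reg&(abs(W[...,2])<.006)]; print(n,'table z',np.nanmedian(tab[:,2]))
    m=reg&(W[...,2]>.009)&(W[...,2]<.026)
    lab,st=cv2.connectedComponentsWithStats(m.astype(np.uint8))[1:3]; i=1+st[1:,4].argmax()
    x=W[lab==i][:,:2]; print('plate',st[i],cv2.minAreaRect((x*1000).astype(np.float32)))
    h=reg&(W[...,2]>.03); print('high',h.sum(),np.nanmin(W[h],0),np.nanmax(W[h],0))
    # lever grip : dark, lowest x
    dark=(p.max(-1)<45)&reg&(W[...,2]>.05)
    lab,st=cv2.connectedComponentsWithStats(dark.astype(np.uint8))[1:3]
    for j in range(1,len(st)):
        if st[j,4]>30: 
            q=W[lab==j]; print('dark',st[j],q.mean(0).round(4),q.min(0).round(3),q.max(0).round(3))
E
```

```text
side table z -0.0012829917790505574
plate [ 206  252  104   84 4043] ((661.7532958984375, 15.372413635253906), (221.9013671875, 171.98516845703125), 79.2442855834961)
high 2953 [ 0.50084527 -0.04835766  0.03054194] [0.69727686 0.10396779 0.23957023]
dark [234 220  61  37 704] [0.6559 0.0206 0.1606] [ 0.588 -0.043  0.077] [0.685 0.101 0.239]
dark [295 253  41  14 388] [0.5417 0.0069 0.091 ] [ 0.501 -0.016  0.074] [0.585 0.021 0.102]
dark [244 269   8  25  68] [0.6763 0.0601 0.0782] [0.672 0.048 0.051] [0.678 0.069 0.117]
top table z -0.0005496643792228806
plate [ 258  166   69   70 2461] ((669.681396484375, 43.17509460449219), (153.7120819091797, 172.29164123535156), 78.64215087890625)
high 1598 [ 0.50045621 -0.05504237  0.03016889] [0.69943194 0.09738234 0.24163132]
dark [264 169  31  26 247] [0.6653 0.0714 0.1943] [0.656 0.035 0.096] [0.68  0.096 0.242]
dark [312 179   7  14  49] [ 0.6842 -0.0169  0.0769] [ 0.673 -0.024  0.05 ] [ 0.699 -0.008  0.089]
dark [319 189  10  23 124] [ 0.6349 -0.0328  0.1172] [ 0.608 -0.047  0.05 ] [ 0.674 -0.022  0.159]
dark [279 196  12   8  64] [0.6517 0.0587 0.083 ] [0.647 0.047 0.051] [0.662 0.074 0.119]
dark [307 213  19  47 320] [ 0.55   -0.0083  0.0947] [ 0.5   -0.036  0.065] [0.613 0.013 0.119]
```

```bash
python3 - <<'E'
from h import *
Z={n:np.load(n+'.npz') for n in('side','top')}
c0=None
for n in Z:
    W=cloud(n,Z[n]['d']); p=Z[n]['p'].astype(int)
    reg=(W[...,0]>.4)&(W[...,0]<1.0)&(abs(W[...,1])<.2)
    if n=='side':
        m=reg&(W[...,2]>.007)&(W[...,2]<.026)
        lab,st=cv2.connectedComponentsWithStats(m.astype(np.uint8))[1:3]; i=1+st[1:,4].argmax()
        c,s,a=cv2.minAreaRect((W[lab==i][:,:2]*1000).astype(np.float32)); print(c,s,a)
        c0=np.array(c)/1000; yaw=np.radians(a-90); ex=np.array([np.cos(yaw),np.sin(yaw)]); ey=np.array([-ex[1],ex[0]])
    J=np.dstack([(W[...,:2]-c0)@ex,(W[...,:2]-c0)@ey,W[...,2]])  # plate-centred frame
    g=reg&(J[...,0]<-.06)&(W[...,2]>.05)
    q=J[g]; print(n,'lever part',len(q),q.min(0).round(4),q.max(0).round(4))
    # per-x ridge
    for x in np.arange(-.18,-.04,.02):
        k=q[(abs(q[:,0]-x)<.01)]
        if len(k)>3: print(' x',x.round(3),'y',np.percentile(k[:,1],[5,50,95]).round(4),'z',np.percentile(k[:,2],[5,50,95]).round(4))
    hnd=reg&(J[...,1]>.02)&(W[...,2]>.12)
    q=J[hnd];print('handle',len(q));
    for z in np.arange(.12,.25,.02):
        k=q[abs(q[:,2]-z)<.01]
        if len(k)>2: print(' z',z.round(3),'x',np.percentile(k[:,0],[5,50,95]).round(4),'y',np.percentile(k[:,1],[5,50,95]).round(4))
    quad=reg&(J[...,1]<.0)&(W[...,2]>.105)&(J[...,0]>-.05)
    q=J[quad]; print('quad',len(q),np.percentile(q,[2,50,98],axis=0).round(4).tolist(), 'top z',q[:,2].max(), q[q[:,2].argmax()])
for n,a in (('tin',(.4,.3)),):pass
W=cloud('top',Z['top']['d'])
for nm,(u,v) in dict(flask=(463,267),tape=(433,205),tin=(157,318)).items(): print(nm,W[v,u])
E
```

```text
(661.399169921875, 16.151344299316406) (221.76040649414062, 172.73031616210938) 78.72148132324219
side lever part 897 [-0.1997 -0.0587  0.0702] [-0.06   -0.0241  0.1094]
 x -0.18 y [-0.0466 -0.0332 -0.0281] z [0.0862 0.0989 0.1047]
 x -0.16 y [-0.0453 -0.0326 -0.028 ] z [0.0832 0.0968 0.1021]
 x -0.14 y [-0.0446 -0.0326 -0.0281] z [0.0821 0.0944 0.1005]
 x -0.12 y [-0.0465 -0.033  -0.0279] z [0.0812 0.0971 0.1086]
 x -0.1 y [-0.0441 -0.0323 -0.027 ] z [0.0791 0.0928 0.1068]
 x -0.08 y [-0.0466 -0.0321 -0.0257] z [0.0762 0.09   0.095 ]
 x -0.06 y [-0.0565 -0.0375 -0.0323] z [0.0733 0.0857 0.0977]
handle 414
 z 0.12 x [-0.0188 -0.0085 -0.0023] y [0.0356 0.0424 0.0465]
 z 0.14 x [-0.0094 -0.0082 -0.0027] y [0.0374 0.0473 0.0528]
 z 0.16 x [-0.0147 -0.0082  0.0015] y [0.0487 0.0568 0.0604]
 z 0.18 x [-0.015  -0.0104  0.0008] y [0.0512 0.0627 0.0671]
 z 0.2 x [-0.0157 -0.0108  0.0016] y [0.0598 0.0701 0.0749]
 z 0.22 x [-0.0155 -0.0097  0.0021] y [0.0675 0.0773 0.0816]
 z 0.24 x [-0.0148 -0.0074  0.0023] y [0.071  0.0787 0.0836]
quad 445 [[-0.0485, -0.0583, 0.1065], [0.0019, -0.0508, 0.14
[... 619 characters left out ...]
[-0.0174 -0.0063  0.0095] y [0.0249 0.0342 0.0447]
 z 0.14 x [-0.0074 -0.0055  0.0006] y [0.0292 0.0338 0.0422]
 z 0.16 x [-0.0127 -0.0064  0.0016] y [0.036  0.0401 0.0517]
 z 0.18 x [-0.013  -0.0079  0.0044] y [0.0419 0.0461 0.0557]
 z 0.2 x [-0.0128 -0.0075  0.0042] y [0.0488 0.054  0.0625]
 z 0.22 x [-0.0135 -0.0082  0.0015] y [0.0562 0.0615 0.072 ]
 z 0.24 x [-0.0137 -0.0059  0.0034] y [0.0646 0.0716 0.0787]
quad 144 [[-0.049, -0.0613, 0.1263], [-0.0092, -0.0573, 0.1528], [0.0319, -0.0532, 0.1652]] top z 0.16676299147747775 [ 0.01347742 -0.05446463  0.16676299]
flask [ 0.45394729 -0.33797498  0.14701582]
tape [ 0.63235133 -0.30977208  0.0271403 ]
tin [ 0.39047047  0.39325289 -0.0009421 ]
```

apply_moves(commands=[[[-0.2, -0.1, -0.2, 0, 0, 0], [-0.4, -0.25, -0.3, 0, 0, -0.02], [-0.6, -0.4, -0.4, 0, 0, -0.039], [-0.8, -0.5, -0.45, 0, 0, -0.039], [-0.95, -0.6, -0.45, 0, 0, -0.039], [-0.95, -0.6, -0.45, 0, 0, -0.039], [-0.95, -0.6, -0.45, 0, 0, -0.039], [-0.95, -0.6, -0.45, 0, 0, -0.039]]], jaw=0, grip_force=15)

```text
t: 0.9
tool_pos: [0.3765, 0.3745, 0.2992]
tool_rot: [3.141, 0.0, 2.939]
wrist_force: [0.4, 0.1, 0.1]
width: 0.0312
gripper_force: 0.0
```

```bash
cat >> h.py <<'E'
O=np.array([0.647,-0.0249,0.]); YAW=np.radians(-11.3); RJ=R.from_euler('z',YAW)
def rows(T,rpy=None):
    """jig TCP targets (mm) -> normalised shift rows from the present pose, plus turn to the nominal down pose"""
    s=r.sense(); Rt=R.from_euler('xyz',s['tool_rot']); X=O+RJ.apply(np.atleast_2d(T)/1000.)
    goal=R.from_euler('xyz',[np.pi,0,np.pi+YAW])
    print('jig now',(RJ.inv().apply(s['tool_pos']-O)*1000).round(1),'F',np.round(s['wrist_force'],1),'w',round(s['width'],3),'t',s['t'])
    print('turn',((Rt.inv()*goal).as_rotvec()/np.pi).round(4)); print((Rt.inv().apply(X-s['tool_pos'])/.25).round(3).tolist())
def lev(q,s,n): th=.1+q; return [30-s*np.cos(th)+n*np.sin(th),0,72+s*np.sin(th)+n*np.cos(th)]
def han(j,s=115,n=14,h=15,dx=0): a=1.25-j; return [dx,75+s*np.cos(a)-n*np.sin(a)-h,110+s*np.sin(a)+n*np.cos(a)]
E
python3 -c "
from h import *
rows([[0,50,310],[0,50,222]])"
```

```text
jig now [-343.5  338.6  299.2] F [0.4 0.1 0.1] w 0.031 t 0.9
turn [ 0.0002  0.0001 -0.0016]
[[-1.38, -1.148, -0.043], [-1.38, -1.148, 0.309]]
```

apply_moves(commands=[[[-0.15, -0.12, -0.02, 0, 0, 0], [-0.3, -0.24, -0.04, 0, 0, 0], [-0.45, -0.36, -0.04, 0, 0, 0], [-0.6, -0.48, -0.04, 0, 0, 0], [-0.75, -0.6, -0.04, 0, 0, 0], [-0.88, -0.72, -0.04, 0, 0, 0], [-1.0, -0.83, -0.04, 0, 0, -0.0016], [-1.0, -0.83, -0.04, 0, 0, -0.0016]]])

```text
t: 1.7
tool_pos: [0.5811, 0.1192, 0.3076]
tool_rot: [-3.139, -0.0, 2.943]
wrist_force: [-0.5, 0.3, 0.4]
width: 0.0005
gripper_force: 0.0
```

apply_moves(commands=[[[-0.13, -0.11, 0, 0, 0, 0], [-0.25, -0.22, 0, 0, 0, 0], [-0.38, -0.32, 0, 0, 0, 0], [-0.38, -0.32, 0, 0, 0, 0], [-0.38, -0.32, 0, 0, 0, 0]]])

```text
t: 2.2
tool_pos: [0.6573, 0.0281, 0.3074]
tool_rot: [-3.141, -0.002, 2.949]
wrist_force: [-0.2, -0.4, -0.4]
width: 0.0006
gripper_force: 0.0
```

```bash
python3 -c "
from h import *
rows([[0,50,310],[0,50,222]]+[han(j) for j in (0,.05,.1,.2,.3)])
p,d=grab('side'); cv2.imwrite('pics/s1.png',cv2.resize(p[160:360,150:400,::-1],None,fx=3,fy=3))
print(proj('side',[O+RJ.apply(np.array(x)/1000) for x in ([0,75,110],han(.05,h=0),lev(0,195,0),lev(0,140,23))])-[150,160])
W=cloud('side',d)
"
```

```text
jig now [-3.000e-01  5.400e+01  3.074e+02] F [-0.2 -0.4 -0.4] w 0.001 t 2.2
turn [-0.     -0.0007  0.0015]
[[-0.001, -0.016, -0.011], [-0.002, -0.016, 0.341], [-0.002, 0.116, 0.335], [-0.003, 0.139, 0.34], [-0.003, 0.161, 0.347], [-0.003, 0.204, 0.363], [-0.003, 0.246, 0.383]]
[[103.92427843 106.60751642]
 [ 92.84193918  71.16273526]
 [192.19031205 100.53140371]
 [165.09629782  90.34397065]]
```

View pics/s1.png

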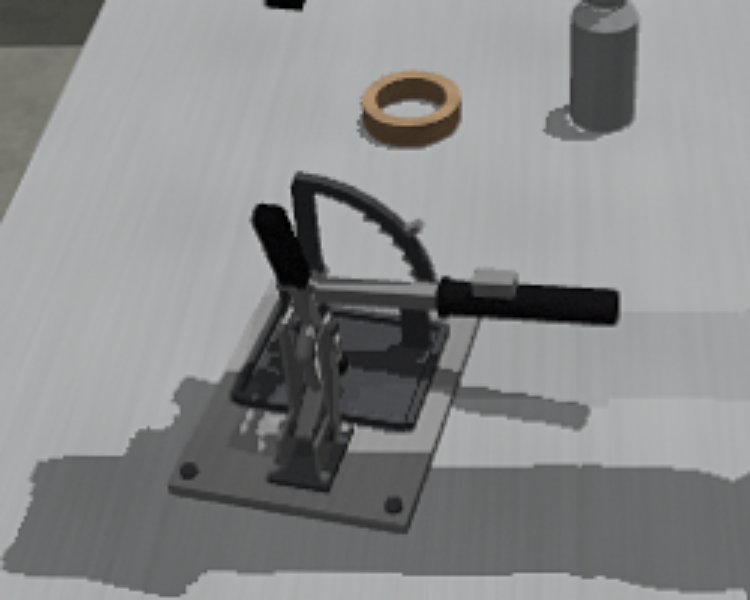

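The close view confirms the model. The handle grip is at about (278,213), the lever grip at (577,302) and the button at (495,271) in the crop, all where predicted. I'll descend and push the clamp.

apply_moves(commands=[[[0, -0.02, 0.1, 0, 0, 0], [0, -0.02, 0.2, 0, 0, 0], [0, -0.02, 0.3, 0, 0, 0], [0, -0.02, 0.34, 0, 0, 0], [0, 0.04, 0.34, 0, 0, 0], [0, 0.08, 0.34, 0, 0, 0], [0, 0.12, 0.34, 0, 0, 0], [0, 0.14, 0.34, 0, 0, 0], [0, 0.16, 0.347, 0, 0, 0], [0, 0.18, 0.355, 0, 0, 0], [0, 0.204, 0.363, 0, 0, 0], [0, 0.225, 0.373, 0, 0, 0], [0, 0.246, 0.383, 0, 0, 0], [0, 0.246, 0.383, 0, 0, 0]]])

```text
t: 3.65
tool_pos: [0.6689, 0.0879, 0.2125]
tool_rot: [3.141, -0.001, 2.949]
wrist_force: [-0.5, -0.9, -0.3]
width: 0.0005
gripper_force: 0.0
```

```bash
python3 -c "
from h import *
rows([han(j) for j in np.arange(.3,1.36,.05)])
"
```

```text
jig now [ -0.7 114.9 212.5] F [-0.5 -0.9 -0.3] w 0.001 t 3.65
turn [ 0.     -0.0003  0.0016]
[[-0.003, 0.002, 0.003], [-0.003, 0.022, 0.015], [-0.003, 0.042, 0.027], [-0.003, 0.061, 0.041], [-0.003, 0.079, 0.055], [-0.003, 0.096, 0.071], [-0.003, 0.113, 0.087], [-0.003, 0.128, 0.104], [-0.003, 0.143, 0.122], [-0.004, 0.157, 0.14], [-0.004, 0.17, 0.159], [-0.004, 0.182, 0.179], [-0.004, 0.193, 0.2], [-0.004, 0.203, 0.221], [-0.004, 0.212, 0.242], [-0.004, 0.22, 0.264], [-0.004, 0.227, 0.286], [-0.004, 0.232, 0.308], [-0.004, 0.237, 0.331], [-0.004, 0.24, 0.354], [-0.004, 0.242, 0.377], [-0.004, 0.243, 0.4]]
```

apply_moves(commands=[[[0, 0.022, 0.015, 0, 0, 0], [0, 0.042, 0.027, 0, 0, 0], [0, 0.061, 0.041, 0, 0, 0], [0, 0.079, 0.055, 0, 0, 0], [0, 0.096, 0.071, 0, 0, 0], [0, 0.113, 0.087, 0, 0, 0], [0, 0.128, 0.104, 0, 0, 0], [0, 0.143, 0.122, 0, 0, 0], [0, 0.157, 0.14, 0, 0, 0], [0, 0.17, 0.16, 0, 0, 0], [0, 0.182, 0.18, 0, 0, 0], [0, 0.193, 0.2, 0, 0, 0], [0, 0.203, 0.221, 0, 0, 0], [0, 0.212, 0.242, 0, 0, 0], [0, 0.22, 0.264, 0, 0, 0], [0, 0.227, 0.286, 0, 0, 0], [0, 0.232, 0.308, 0, 0, 0], [0, 0.235, 0.331, 0, 0, 0], [0, 0.235, 0.34, 0, 0, 0]]])

```text
t: 5.55
tool_pos: [0.68, 0.1445, 0.1273]
tool_rot: [-3.141, -0.001, 2.948]
wrist_force: [-0.5, -0.4, -0.2]
width: 0.0001
gripper_force: 0.0
```

```bash
python3 -c "
from h import *
rows([han(1.2),han(1.25)])
p,d=grab('side'); cv2.imwrite('pics/s2.png',cv2.resize(p[160:360,150:400,::-1],None,fx=3,fy=3))
"
```

```text
jig now [ -0.8 172.6 127.3] F [-0.5 -0.4 -0.2] w 0.0 t 5.55
turn [-0.0001 -0.0003  0.0013]
[[-0.003, 0.006, -0.01], [-0.003, 0.01, 0.013]]
```

View pics/s2.png

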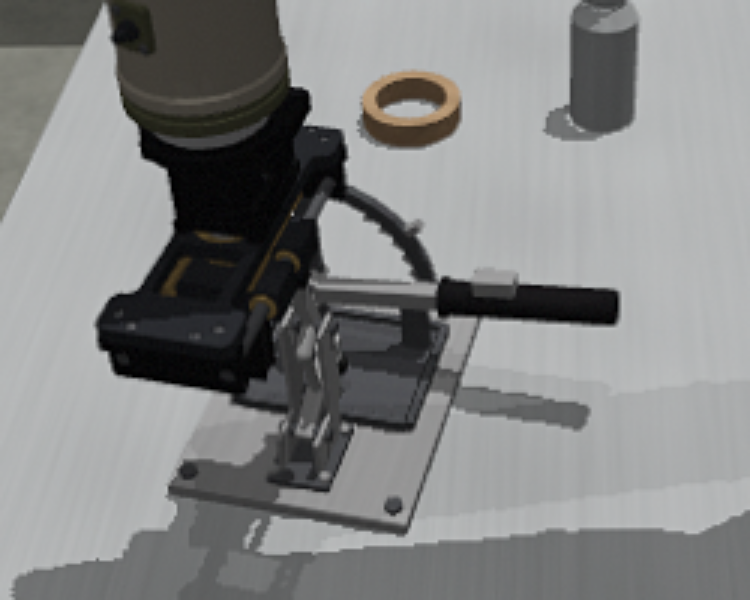

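The gripper hides the handle here, and contact has gone to zero. I'll lift and look.

apply_moves(commands=[[[0, 0, -0.2, 0, 0, 0], [0, 0, -0.4, 0, 0, 0], [0.1, -0.15, -0.5, 0, 0, 0], [0.25, -0.3, -0.5, 0, 0, 0], [0.4, -0.45, -0.5, 0, 0, 0], [0.52, -0.58, -0.45, 0, 0, 0], [0.65, -0.69, -0.4, 0, 0, 0.001], [0.65, -0.69, -0.4, 0, 0, 0.001]]], jaw=80)

```text
t: 6.4
tool_pos: [0.4823, 0.0025, 0.2262]
tool_rot: [3.141, -0.004, 2.94]
wrist_force: [-0.1, -0.7, 0.3]
width: 0.0563
gripper_force: 0.0
```

```bash
python3 -c "
from h import *
g=np.array([0,0,-19])
rows([np.array(lev(0,195,0))+g])
for n in('side','top'):
    p,d=grab(n); W=cloud(n,d); J=RJ.inv().apply((W-O).reshape(-1,3)).reshape(W.shape)
    m=(abs(J[...,0])<.009)&(J[...,1]>.13)&(J[...,1]<.215)&(J[...,2]>.05)&(J[...,2]<.2)
    print(n,m.sum(),np.nanpercentile(J[m],[5,50,95],axis=0).round(4).tolist() if m.any() else '')
cv2.imwrite('pics/s3.png',cv2.resize(np.load('side.npz')['p'][160:360,150:400,::-1],None,fx=3,fy=3))
"
```

```text
jig now [-166.9   -5.4  226.2] F [-0.1 -0.7  0.3] w 0.056 t 6.4
turn [ 0.0001 -0.0014 -0.0013]
[[-0.014, 0.021, 0.615]]
side 0 
top 0
```

View pics/s3.png

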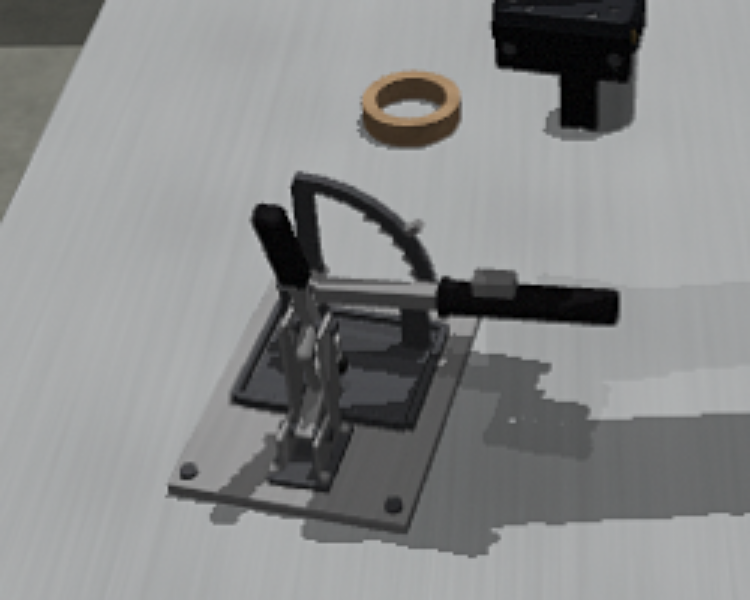

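The handle is still up at (278,240), so the push didn't lock it. I'll check the TCP projection against the picture.

```bash
python3 -c "
from h import *
for X in ([.6573,.0281,.3074],[.4823,.0025,.2262],[.68,.1445,.1273]): print((proj('side',X)-[150,160])*3, proj('top',X))
p=np.load('top.npz')['p']; cv2.imwrite('pics/t3.png',cv2.resize(p[130:330,200:400,::-1],None,fx=3,fy=3))
W=cloud('top',np.load('top.npz')['d']); J=RJ.inv().apply((W-O).reshape(-1,3)).reshape(W.shape)
q=J[(J[...,1]>.06)&(J[...,1]<.2)&(abs(J[...,0])<.05)&(J[...,2]>.12)]
for z in (.14,.16,.18,.2,.22,.24):
  k=q[abs(q[:,2]-z)<.01]; print(z,len(k),np.percentile(k[:,:2],[5,50,95],axis=0).round(4).tolist() if len(k) else '')
"
```

```text
[[292.27145198  49.65059408]] [[294.00626728 166.55636682]]
[[585.86430988 137.91238159]] [[311.57684013 257.28329016]]
[[258.55527355 405.51507685]] [[246.7362855  184.80205672]]
0.14 1 [[-0.0013, 0.0812], [-0.0013, 0.0812], [-0.0013, 0.0812]]
0.16 5 [[-0.0, 0.0821], [0.0075, 0.0835], [0.0115, 0.0841]]
0.18 6 [[0.0023, 0.0829], [0.0097, 0.0889], [0.012, 0.0916]]
0.2 23 [[-0.0014, 0.0927], [0.004, 0.0964], [0.0104, 0.0999]]
0.22 46 [[-0.0071, 0.1004], [-0.0019, 0.1049], [0.0082, 0.1139]]
0.24 61 [[-0.0073, 0.1083], [0.0006, 0.1149], [0.0078, 0.1219]]
```

View pics/t3.png

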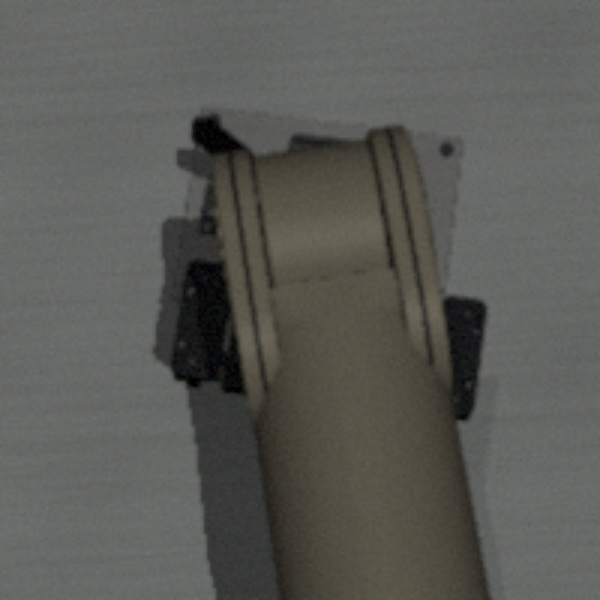

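The top view shows the arm covering the lever, with the handle still up at about (205,130). Fingertips appear about 15 px above their predicted position, so I'll measure them in the point cloud.

```bash
python3 -c "
from h import *
s=r.sense(); t=np.array(s['tool_pos']); print(t,s['width'])
Rt=R.from_euler('xyz',s['tool_rot'])
for n in('side','top'):
    p,d=grab(n); W=cloud(n,d); J=Rt.inv().apply((W-t).reshape(-1,3)).reshape(W.shape)
    m=(abs(J[...,0])<.1)&(abs(J[...,1])<.14)&(J[...,2]>-.16)&(J[...,2]<.06)&(W[...,2]>.13)
    q=J[m]; print(n,len(q),'maxz',np.nanmax(q[:,2]))
    for z in np.arange(-.15,.04,.01):
        k=q[abs(q[:,2]-z)<.005]
        if len(k)>2: print(z.round(3),len(k),k.min(0)[:2].round(3),k.max(0)[:2].round(3))
"
```

```text
[0.48726662 0.00603994 0.2287149 ] 0.06466722117676997
side 2714 maxz -0.03457638942389919
-0.15 924 [-0.036 -0.091] [0.039 0.1  ]
-0.14 404 [-0.036 -0.09 ] [0.039 0.1  ]
-0.13 341 [-0.036 -0.081] [0.04  0.098]
-0.12 399 [-0.036 -0.087] [0.04  0.093]
-0.11 262 [-0.034 -0.079] [0.04  0.092]
-0.1 28 [-0.009 -0.038] [0.034 0.089]
-0.09 20 [-0.008 -0.038] [ 0.004 -0.033]
-0.08 16 [-0.009  0.046] [0.012 0.049]
-0.07 53 [-0.009  0.04 ] [0.013 0.05 ]
-0.06 55 [-0.008  0.041] [0.013 0.047]
-0.05 60 [-0.008  0.04 ] [0.013 0.047]
-0.04 53 [-0.008  0.039] [0.013 0.046]
top 1194 maxz -0.10783990465066473
-0.15 988 [-0.038 -0.094] [0.036 0.096]
-0.14 76 [-0.039 -0.093] [0.036 0.096]
-0.13 108 [-0.039 -0.09 ] [0.037 0.088]
-0.12 14 [0.028 0.051] [0.037 0.088]
-0.11 8 [ 0.035 -0.086] [0.037 0.086]
```

The real fingertips sit 35 mm above the reported TCP: the body starts at -105 mm instead of -70 mm, in both cameras. The first push passed over the handle. I'll correct for this offset and redo the clamp.

```bash
cat >> h.py <<'E'
_rows=rows
def rows(T): _rows(np.atleast_2d(T)-[0,0,35.])   # targets are true fingertip; reported TCP is 35 mm lower
E
python3 -c "
from h import *
rows([[-165,50,310],[0,50,310],[0,50,222]]+[han(j) for j in (.05,.1,.2,.3)])"
```

```text
jig now [-1.614e+02  2.000e-01  2.290e+02] F [0.1 0.1 0.6] w 0.072 t 6.6
turn [0.0003 0.0005 0.0005]
[[0.014, 0.199, -0.184], [-0.646, 0.198, -0.183], [-0.646, 0.198, 0.169], [-0.646, 0.352, 0.168], [-0.646, 0.375, 0.175], [-0.646, 0.418, 0.191], [-0.646, 0.46, 0.211]]
```

apply_moves(commands=[[[0, 0.05, -0.18, 0, 0, 0], [-0.1, 0.1, -0.18, 0, 0, 0], [-0.25, 0.15, -0.18, 0, 0, 0], [-0.4, 0.198, -0.18, 0, 0, 0], [-0.55, 0.198, -0.18, 0, 0, 0], [-0.646, 0.198, -0.18, 0, 0, 0], [-0.646, 0.198, -0.05, 0, 0, 0], [-0.646, 0.198, 0.1, 0, 0, 0], [-0.646, 0.198, 0.169, 0, 0, 0], [-0.646, 0.24, 0.169, 0, 0, 0], [-0.646, 0.28, 0.169, 0, 0, 0], [-0.646, 0.32, 0.169, 0, 0, 0], [-0.646, 0.352, 0.169, 0, 0, 0], [-0.646, 0.375, 0.175, 0, 0, 0], [-0.646, 0.397, 0.183, 0, 0, 0], [-0.646, 0.418, 0.191, 0, 0, 0], [-0.646, 0.439, 0.201, 0, 0, 0], [-0.646, 0.46, 0.211, 0, 0, 0], [-0.646, 0.46, 0.211, 0, 0, 0]]], jaw=0)

```text
t: 8.5
tool_pos: [0.6683, 0.0888, 0.1747]
tool_rot: [3.141, -0.001, 2.946]
wrist_force: [0.4, -0.5, -0.3]
width: 0.0003
gripper_force: 0.0
```

```bash
python3 -c "
from h import *
rows([han(j) for j in np.arange(.35,1.31,.05)])
"
```

```text
jig now [ -1.4 115.7 174.7] F [ 0.4 -0.5 -0.3] w 0.0 t 8.5
turn [ 0.     -0.0003  0.0006]
[[-0.006, 0.019, 0.004], [-0.006, 0.039, 0.016], [-0.006, 0.058, 0.03], [-0.006, 0.076, 0.044], [-0.006, 0.093, 0.06], [-0.006, 0.11, 0.076], [-0.006, 0.125, 0.093], [-0.006, 0.14, 0.111], [-0.006, 0.154, 0.129], [-0.006, 0.167, 0.148], [-0.006, 0.179, 0.168], [-0.006, 0.19, 0.188], [-0.006, 0.2, 0.209], [-0.006, 0.209, 0.231], [-0.006, 0.217, 0.253], [-0.006, 0.224, 0.275], [-0.006, 0.229, 0.297], [-0.006, 0.234, 0.32], [-0.006, 0.237, 0.343], [-0.006, 0.239, 0.366]]
```

apply_moves(commands=[[[-0.006, 0.019, 0.004, 0, 0, 0], [-0.006, 0.039, 0.016, 0, 0, 0], [-0.006, 0.058, 0.03, 0, 0, 0], [-0.006, 0.076, 0.044, 0, 0, 0], [-0.006, 0.093, 0.06, 0, 0, 0], [-0.006, 0.11, 0.076, 0, 0, 0], [-0.006, 0.125, 0.093, 0, 0, 0], [-0.006, 0.14, 0.111, 0, 0, 0], [-0.006, 0.154, 0.129, 0, 0, 0]]])

```text
t: 9.4
tool_pos: [0.6777, 0.1256, 0.1432]
tool_rot: [3.141, 0.0, 2.945]
wrist_force: [-1.3, 0.2, 3.3]
width: 0.0004
gripper_force: 1.5
```

apply_moves(commands=[[[0, 0.013, 0.019, 0, 0, 0], [0, 0.025, 0.039, 0, 0, 0], [0, 0.036, 0.059, 0, 0, 0], [0, 0.046, 0.08, 0, 0, 0], [0, 0.055, 0.102, 0, 0, 0], [0, 0.063, 0.124, 0, 0, 0], [0, 0.07, 0.146, 0, 0, 0], [0, 0.075, 0.168, 0, 0, 0], [0, 0.079, 0.19, 0, 0, 0], [0, 0.082, 0.21, 0, 0, 0]]])

```text
t: 10.4
tool_pos: [0.6814, 0.1452, 0.09]
tool_rot: [-3.141, -0.0, 2.945]
wrist_force: [-0.8, -0.2, 0.8]
width: 0.0007
gripper_force: 0.0
```

```bash
python3 -c "
from h import *
rows([han(1.2),han(1.25)])
"
```

```text
jig now [  0.4 173.5  90. ] F [-0.8 -0.2  0.8] w 0.001 t 10.4
turn [-0.0001 -0.0001  0.0003]
[[0.002, 0.002, -0.019], [0.002, 0.006, 0.004]]
```

apply_moves(commands=[[[0, 0, -0.2, 0, 0, 0], [0, 0, -0.4, 0, 0, 0], [0, -0.1, -0.55, 0, 0, 0], [0.13, -0.22, -0.55, 0, 0, 0], [0.26, -0.34, -0.55, 0, 0, 0], [0.4, -0.46, -0.5, 0, 0, 0], [0.53, -0.58, -0.4, 0, 0, 0], [0.66, -0.694, -0.3, 0, 0, 0], [0.66, -0.694, -0.3, 0, 0, 0], [0.66, -0.694, -0.3, 0, 0, 0]]], jaw=80)

```text
t: 11.4
tool_pos: [0.4851, 0.007, 0.1655]
tool_rot: [3.141, -0.0, 2.944]
wrist_force: [0.2, 1.0, 1.5]
width: 0.0728
gripper_force: 0.0
```

```bash
python3 -c "
from h import *
rows([np.array(lev(q,195,0))+[0,0,-19] for q in (0,)])
p,d=grab('side'); cv2.imwrite('pics/s4.png',cv2.resize(p[160:360,150:400,::-1],None,fx=3,fy=3))
W=cloud('side',d); J=RJ.inv().apply((W-O).reshape(-1,3)).reshape(W.shape)
q=J[(J[...,0]<-.08)&(J[...,0]>-.2)&(abs(J[...,1])<.03)&(J[...,2]>.06)&(J[...,2]<.13)]
print(len(q),np.percentile(q,[2,50,98],axis=0).round(4).tolist())
"
```

```text
jig now [-165.    -0.4  165.5] F [0.2 1.  1.5] w 0.073 t 11.4
turn [ 0.0003 -0.0001 -0.    ]
[[-0.004, 0.001, 0.512]]
740 [[-0.1917, -0.0046, 0.0787], [-0.133, 0.0105, 0.096], [-0.0827, 0.0159, 0.1079]]
```

View pics/s4.png

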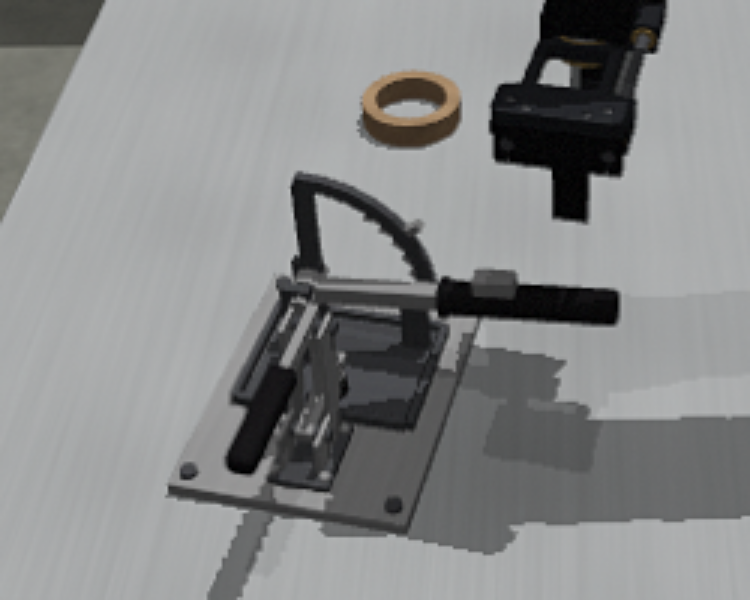

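The handle now lies down at (260,420), pointing to +y, so the clamp is locked. Next I'll grip the lever.

apply_moves(commands=[[[0, 0.006, 0.15, 0, 0, 0], [0, 0.006, 0.3, 0, 0, 0], [0, 0.006, 0.42, 0, 0, 0], [0, 0.006, 0.512, 0, 0, 0], [0, 0.006, 0.512, 0, 0, 0]]])

```text
t: 11.95
tool_pos: [0.486, 0.0091, 0.0358]
tool_rot: [-3.139, -0.003, 2.946]
wrist_force: [-0.3, -0.2, 1.0]
width: 0.0798
gripper_force: 0.0
```

apply_moves(commands=[[[0, 0, 0, 0, 0, 0], [0, 0, 0, 0, 0, 0], [0, 0, 0, 0, 0, 0], [0, 0, 0, 0, 0, 0], [0, 0, 0, 0, 0, 0], [0, 0, 0, 0, 0, 0], [0, 0, 0, 0, 0, 0]]], jaw=0, grip_force=20)

```text
t: 12.65
tool_pos: [0.4862, 0.0088, 0.0378]
tool_rot: [3.141, 0.0, 2.945]
wrist_force: [-0.0, -3.6, 0.3]
width: 0.0321
gripper_force: 2.3
```

```bash
python3 -c "
from h import *
W=cloud('side',np.load('side.npz')['d']); J=RJ.inv().apply((W-O).reshape(-1,3)).reshape(W.shape)
q=J[(abs(J[...,0])<.012)&(J[...,1]>.12)&(J[...,1]<.215)&(J[...,2]>.06)&(J[...,2]<.2)]
print('handle',len(q),np.percentile(q,[5,50,95],axis=0).round(4).tolist())
rows([np.array(lev(q,195,0))+[0,0,-19] for q in np.arange(0,.66,.05)])
"
```

```text
handle 438 [[-0.0095, 0.1333, 0.1139], [-0.0021, 0.1766, 0.1215], [0.0075, 0.2115, 0.1247]]
jig now [-164.3    1.5   37.8] F [-0.  -3.6  0.3] w 0.032 t 12.65
turn [0.     0.     0.0003]
[[-0.001, -0.006, 0.001], [-0.006, -0.006, -0.037], [-0.013, -0.006, -0.076], [-0.021, -0.006, -0.114], [-0.032, -0.006, -0.151], [-0.044, -0.006, -0.188], [-0.059, -0.006, -0.225], [-0.075, -0.006, -0.26], [-0.093, -0.006, -0.295], [-0.112, -0.006, -0.329], [-0.133, -0.006, -0.361], [-0.156, -0.006, -0.393], [-0.181, -0.006, -0.423], [-0.206, -0.006, -0.453]]
```

apply_moves(commands=[[[0, -0.008, 0, 0, 0, 0], [0, -0.008, 0, 0, 0, 0], [0, -0.008, 0, 0, 0, 0], [0, -0.008, 0, 0, 0, 0], [0, -0.008, 0, 0, 0, 0]]])

```text
t: 13.15
tool_pos: [0.4855, 0.0065, 0.0376]
tool_rot: [-3.141, -0.001, 2.945]
wrist_force: [-2.9, -2.6, 0.5]
width: 0.0253
gripper_force: 20.0
```

apply_moves(commands=[[[-0.006, 0, -0.037, 0, 0, 0], [-0.013, 0, -0.076, 0, 0, 0], [-0.021, 0, -0.114, 0, 0, 0], [-0.032, 0, -0.151, 0, 0, 0], [-0.044, 0, -0.188, 0, 0, 0], [-0.059, 0, -0.225, 0, 0, 0], [-0.059, 0, -0.225, 0, 0, 0]]])

```text
t: 13.85
tool_pos: [0.5004, 0.0039, 0.0952]
tool_rot: [3.141, -0.0, 2.945]
wrist_force: [-6.7, -1.6, -1.9]
width: 0.0256
gripper_force: 20.0
```

```bash
python3 -c "
from h import *
rows([np.array(lev(q,195,0))+[0,0,-19] for q in np.arange(.3,.66,.05)])
"
```

```text
jig now [-149.4   -0.5   95.2] F [-6.7 -1.6 -1.9] w 0.026 t 13.85
turn [ 0.0001 -0.0001  0.0002]
[[0.001, 0.002, 0.005], [-0.015, 0.002, -0.031], [-0.033, 0.002, -0.065], [-0.053, 0.002, -0.099], [-0.074, 0.002, -0.132], [-0.097, 0.002, -0.163], [-0.121, 0.002, -0.194], [-0.147, 0.002, -0.223]]
```

apply_moves(commands=[[[-0.012, 0, -0.033, 0, 0, 0], [-0.028, 0, -0.068, 0, 0, 0], [-0.047, 0, -0.1, 0, 0, 0], [-0.068, 0, -0.133, 0, 0, 0], [-0.09, 0, -0.165, 0, 0, 0], [-0.112, 0, -0.194, 0, 0, 0], [-0.112, 0, -0.194, 0, 0, 0]]])

```text
t: 14.55
tool_pos: [0.5287, -0.0017, 0.1437]
tool_rot: [3.141, 0.001, 2.945]
wrist_force: [-4.6, -0.4, -1.8]
width: 0.0257
gripper_force: 20.0
```

```bash
python3 -c "
from h import *
rows([np.array(lev(.6,195,0))+[0,0,-19]])
p,d=grab('side'); cv2.imwrite('pics/s5.png',cv2.resize(p[160:360,150:400,::-1],None,fx=3,fy=3))
W=cloud('side',d); J=RJ.inv().apply((W-O).reshape(-1,3)).reshape(W.shape)
q=J[(J[...,0]<-.01)&(J[...,0]>-.21)&(J[...,1]>0)&(J[...,1]<.018)&(J[...,2]>.085)&(J[...,2]<.25)]
q=q[(np.hypot(q[:,0]-.03,q[:,2]-.072)<.165)]
th=np.arctan2(q[:,2]-.072,.03-q[:,0]); print(len(q),np.percentile(th,[5,25,50,75,95])-.1)
"
```

```text
jig now [-120.5   -0.4  143.7] F [-4.6 -0.4 -1.8] w 0.026 t 14.55
turn [0.0002 0.0004 0.0002]
[[-0.006, 0.002, 0.0]]
548 [0.49071469 0.55643231 0.61442415 0.66449922 0.72218114]
```

View pics/s5.png

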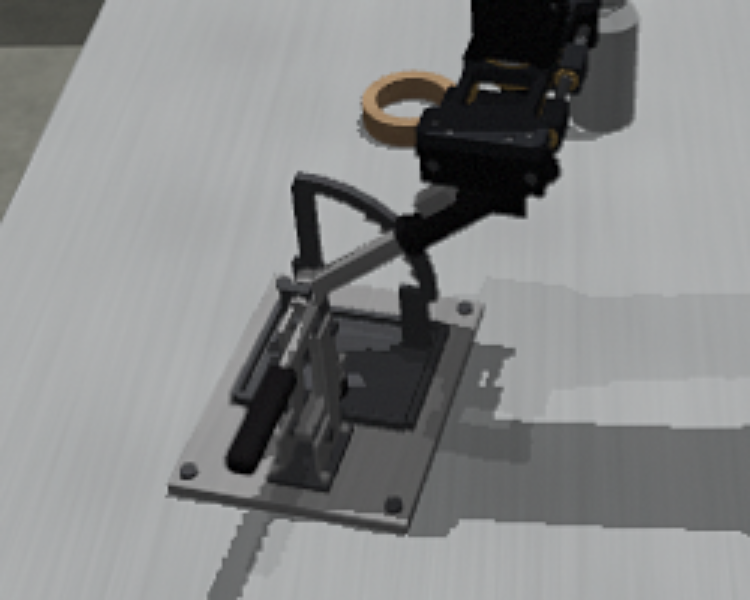

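The lever is raised to about 0.6 rad, with its grip held at (460,215) in the crop. I'll release it and let it drop into notch three.

apply_moves(commands=[[[0, 0, 0, 0, 0, 0], [0, 0, 0, 0, 0, 0], [0, 0, 0, 0, 0, 0], [0, 0, 0, 0, 0, 0], [0, 0, 0, 0, 0, 0], [0, 0, -0.1, 0, 0, 0], [0, 0, -0.25, 0, 0, 0], [0, 0, -0.4, 0, 0, 0], [0, 0, -0.4, 0, 0, 0], [0, 0, -0.4, 0, 0, 0], [0, 0, -0.4, 0, 0, 0], [0, 0, -0.4, 0, 0, 0], [0, 0, -0.4, 0, 0, 0], [0, 0, -0.4, 0, 0, 0]]], jaw=70)

```text
t: 16.0
tool_pos: [0.5275, -0.0016, 0.2419]
tool_rot: [-3.141, -0.001, 2.945]
wrist_force: [0.4, -0.8, -0.2]
width: 0.0699
gripper_force: 0.0
```

```bash
python3 -c "
from h import *
p,d=grab('side')
W=cloud('side',d); J=RJ.inv().apply((W-O).reshape(-1,3)).reshape(W.shape)
m=(J[...,0]<-.01)&(J[...,0]>-.21)&(J[...,1]>-.02)&(J[...,1]<.018)&(J[...,2]>.085)&(J[...,2]<.25)
q=J[m]; rad=np.hypot(q[:,0]-.03,q[:,2]-.072); th=np.arctan2(q[:,2]-.072,.03-q[:,0])-.1
for a,b in((.105,.12),(.16,.19),(.19,.22)): k=(rad>a)&(rad<b)&(q[:,1]>0); print(a,k.sum(),np.percentile(th[k],[5,50,95]).round(3))
k=(rad>.13)&(rad<.15); print('button z top', np.sort((q[k,0]-.03)*np.sin(.63)+(q[k,2]-.072)*np.cos(.63))[-8:].round(4))
rows([np.array(lev(.53,140,23))+[9,0,5]])
"
```

```text
0.105 78 [0.458 0.583 0.644]
0.16 167 [0.489 0.563 0.604]
0.19 175 [0.493 0.56  0.597]
button z top [0.0235 0.0235 0.0236 0.0237 0.0237 0.0237 0.0241 0.0242]
jig now [-121.7   -0.5  242.1] F [-0.2 -0.6  0.4] w 0.07 t 16.05
turn [-0.0001 -0.0002  0.0003]
[[-0.245, 0.002, 0.396]]
```

```bash
python3 -c "
from h import *
f=lambda q,n:np.array(lev(q,145,n))+[9.5,0,0]
rows([f(.53,45),f(.53,30),f(.53,24)])
b=f(.53,30)
for q,n in [(.53,24),(.53,20),(.53,17),(.53,15)]+[(q,14) for q in np.arange(.5,-.01,-.05)]+[(-.0,16)]: print(q.__round__(2),n,((f(q,n)-b)*[-1,1,-1]/250).round(3))
"
```

```text
jig now [-121.7   -0.5  242.1] F [-0.2 -0.6  0.4] w 0.07 t 16.05
turn [-0.0001 -0.0002  0.0003]
[[-0.282, 0.002, 0.333], [-0.247, 0.002, 0.382], [-0.233, 0.002, 0.401]]
0.53 24 [0.014 0.    0.019]
0.53 20 [0.024 0.    0.032]
0.53 17 [0.031 0.    0.042]
0.53 15 [0.035 0.    0.048]
0.5 14 [0.049 0.    0.065]
0.45 14 [0.067 0.    0.088]
0.4 14 [0.084 0.    0.111]
0.35 14 [0.1   0.    0.136]
0.3 14 [0.114 0.    0.161]
0.25 14 [0.128 0.    0.187]
0.2 14 [0.14  0.    0.214]
0.15 14 [0.15  0.    0.241]
0.1 14 [0.159 0.    0.269]
0.05 14 [0.167 0.    0.297]
0.0 14 [0.174 0.    0.325]
-0.0 16 [0.173 0.    0.317]
```

apply_moves(commands=[[[-0.1, 0, 0, 0, 0, 0], [-0.2, 0, 0, 0, 0, 0], [-0.282, 0, 0, 0, 0, 0], [-0.282, 0, 0, 0, 0, 0], [-0.282, 0, 0, 0, 0, 0], [-0.282, 0, 0, 0, 0, 0], [-0.282, 0, 0.1, 0, 0, 0], [-0.282, 0, 0.2, 0, 0, 0], [-0.282, 0, 0.333, 0, 0, 0], [-0.247, 0, 0.382, 0, 0, 0], [-0.247, 0, 0.382, 0, 0, 0]]], jaw=0)

```text
t: 17.15
tool_pos: [0.5861, -0.013, 0.1454]
tool_rot: [-3.141, -0.003, 2.946]
wrist_force: [-0.1, 1.3, 0.0]
width: 0.0008
gripper_force: 0.0
```

```bash
python3 -c "
from h import *
f=lambda q,n:np.array(lev(q,145,n))+[9.5,0,0]
rows([f(.53,30)])
p,d=grab('side'); cv2.imwrite('pics/s6.png',cv2.resize(p[160:360,150:400,::-1],None,fx=3,fy=3))
"
```

```text
jig now [-62.   -0.3 145.4] F [-0.1  1.3  0. ] w 0.001 t 17.15
turn [-0.0001 -0.0011  0.0004]
[[-0.008, 0.001, -0.005]]
```

View pics/s6.png

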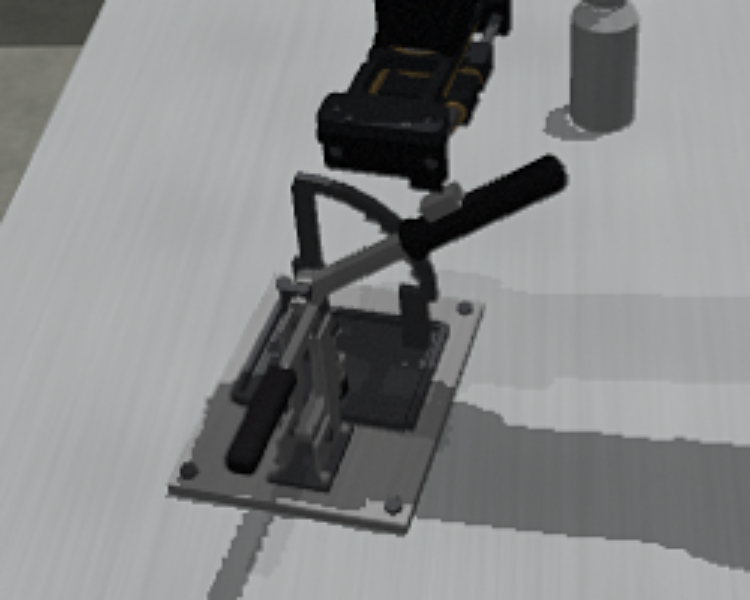

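The fingertips are just above the button at (440,200) in the crop. I'll press and follow the lever down.

apply_moves(commands=[[[0.014, 0, 0.019, 0, 0, 0], [0.024, 0, 0.032, 0, 0, 0], [0.031, 0, 0.042, 0, 0, 0], [0.035, 0, 0.05, 0, 0, 0], [0.04, 0, 0.056, 0, 0, 0], [0.049, 0, 0.067, 0, 0, 0], [0.067, 0, 0.09, 0, 0, 0], [0.084, 0, 0.113, 0, 0, 0], [0.1, 0, 0.138, 0, 0, 0], [0.114, 0, 0.163, 0, 0, 0], [0.128, 0, 0.189, 0, 0, 0], [0.14, 0, 0.216, 0, 0, 0], [0.15, 0, 0.243, 0, 0, 0], [0.159, 0, 0.271, 0, 0, 0], [0.167, 0, 0.298, 0, 0, 0], [0.172, 0, 0.317, 0, 0, 0], [0.172, 0, 0.322, 0, 0, 0]]])

```text
t: 18.9
tool_pos: [0.5465, -0.0053, 0.0664]
tool_rot: [3.141, 0.001, 2.945]
wrist_force: [1.0, -0.1, 5.0]
width: 0.0005
gripper_force: 2.4
```

```bash
python3 -c "
from h import *
rows([np.array(lev(0,145,16))+[9.5,0,0]])
p,d=grab('side'); cv2.imwrite('pics/s7.png',cv2.resize(p[160:360,150:400,::-1],None,fx=3,fy=3))
"
```

```text
jig now [-102.4   -0.4   66.4] F [ 1.  -0.1  5. ] w 0.001 t 18.9
turn [0.0001 0.0003 0.0003]
[[0.003, 0.002, -0.004]]
```

View pics/s7.png

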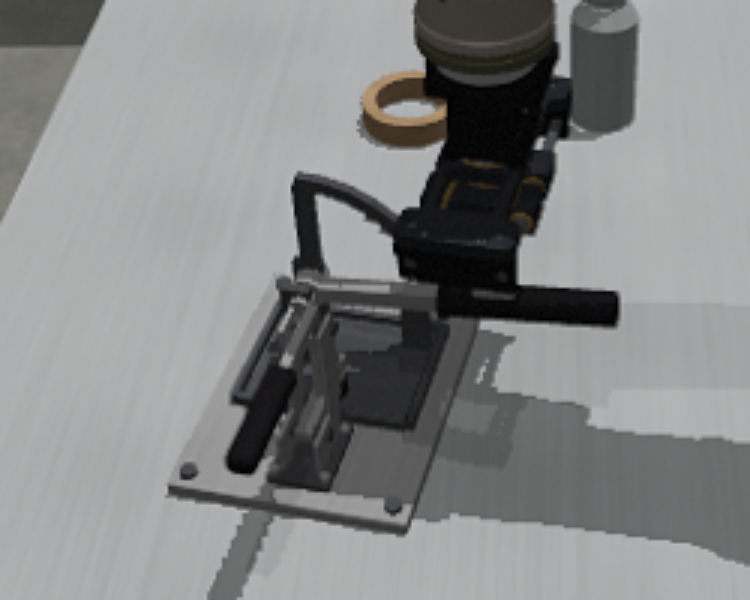

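The lever is back at rest, with its tip at (618,305) as at the start. I'll lift away.

apply_moves(commands=[[[0, 0, -0.05, 0, 0, 0], [0, 0, -0.15, 0, 0, 0], [0, 0, -0.3, 0, 0, 0], [0, 0, -0.45, 0, 0, 0], [0, 0, -0.6, 0, 0, 0], [0, 0, -0.6, 0, 0, 0], [0, 0, -0.6, 0, 0, 0], [0, 0, -0.6, 0, 0, 0]]])

```text
t: 19.75
tool_pos: [0.5453, -0.0051, 0.2156]
tool_rot: [-3.141, -0.002, 2.945]
wrist_force: [0.5, -0.3, 0.1]
width: -0.0004
gripper_force: 0.0
```

```bash
python3 -c "
from h import *
p,d=grab('side'); W=cloud('side',d); J=RJ.inv().apply((W-O).reshape(-1,3)).reshape(W.shape)
m=(J[...,0]<-.08)&(J[...,0]>-.2)&(abs(J[...,1])<.03)&(J[...,2]>.06)&(J[...,2]<.13)
q=J[m]; print('lever',np.percentile(q,[2,50,98],axis=0).round(4).tolist())
b=q[(abs(q[:,0]+.108)<.012)]; print('button top',np.sort(b[:,2])[-6:].round(4))
q=J[(abs(J[...,0])<.012)&(J[...,1]>.12)&(J[...,1]<.215)&(J[...,2]>.06)&(J[...,2]<.2)]
print('handle',np.percentile(q,[5,50,95],axis=0).round(4).tolist(), r.sense()['wrist_force'])
"
```

```text
lever [[-0.1919, -0.0042, 0.0793], [-0.1332, 0.0109, 0.0959], [-0.0824, 0.0168, 0.1079]]
button top [0.1087 0.1088 0.109  0.1093 0.1094 0.1101]
handle [[-0.0095, 0.1332, 0.1138], [-0.0024, 0.1764, 0.1216], [0.0076, 0.2117, 0.1246]] [ 0.94163841  0.54004705 -0.14962951]
```

The lever, button and handle measurements match the rest and locked states, so I'm handing in.

```bash
python3 -c "
from station import r
print(r.close_job())"
```

```text
the job is handed in; nothing more can be done
None
```

The job is handed in: the clamp is locked, the lever held at about the third notch when let go, and it is now back at rest with its button out. No verdict came back. The first push at the clamp missed because the real fingertips sit 35 mm above the reported TCP; I corrected for that and redid it.

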